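# Prop open an enclosure cover

### The job

Open the grey enclosure for wiring: lift its cover by the black bar handle until it leans back against its stop, then swing out the prop rod by its yellow grip, find the holding hole in the rail on the enclosure's side with the rod's foot, and leave the cover resting on the rod with the foot down in the hole. Press on the rail only lightly (well under 25 N), never let the cover drop or slam, and leave the loose things on the bench alone.

Things in the scene. Friction and masses are not known exactly. Their poses are not given: they have to be found in the camera images.
- box: Grey sheet-steel enclosure lying on its back, fixed to the bench: 180 (x) x 240 (y) x 100 (z). Origin: centre of its underside. Its x axis points from the handle side to the hinge side, y towards the side with the prop rod, z up.
- hinge (a point): Middle of the cover's hinge axis (parallel to the enclosure's y), on the far rim: 90 along the enclosure's x from its centre, 100 above the bench. The cover is a grey tray 184 x 244, 18 deep, 0.5 to 0.9 kg, its lower edge level with the hinge axis.
- lid (a joint): The cover's angle (rad): 0 shut, 1.62 fully open against its stop. The hinge is free: past about 1.5 the cover leans back against the stop and stays open by its own weight; below that it falls shut unless held. Propped, it stands at 0.75 to 1.0.
- handle (a point): Centre of the black bar handle on the cover's near edge: a round bar 10 thick, 110 long, parallel to the hinge, 40 off the cover's edge, 222 from the hinge axis and, with the cover shut, 9 above it. The bar may turn between the fingers while the cover swings.
- rod: The prop rod, straight, steel, 8 thick. Origin: its pivot on the cover, 145 from the hinge axis in the plane of the cover's lower edge, and 170 along the enclosure's y from its centre line (48 outside the cover's side). x: along the rod to the foot; y: the pivot axis, parallel to the hinge. Stowed, it lies alongside the cover with its foot at the hinge axis.
- rod_grip (a point): Centre of the yellow grip sleeve on the rod (14 thick, 44 long), 95 from the pivot, 50 from the foot's tip. The rod swings one way only (cover open: foot towards the robot); its stiff pivot (0.045 N m) keeps it where it is put. Clamped firmly here, the rod also carries the cover.
- foot (a point): Tip of the prop rod's rounded foot (radius 4), 145 from the pivot. It slides on the rail's plate under a few newtons and drops into the holding hole; set down on the slippery plate beside the hole it is not secure. More than 25 N on the plate would bend it.
- rail: Stay rail on the enclosure's flank, in the rod's plane of swing. Origin: on its plate's top (85 above the bench), 140 from the hinge axis towards the robot; axes as the enclosure's. The plate, 30 wide, has one hole, 13 (x) x 14 (y), 8 deep, centred anywhere within 25 of the origin along x: to be felt (or seen). Beyond the hole the flat goes on 59 towards the hinge, 20 towards the robot.
- contactor_a: Bystander: white and grey contactor, 70 x 45 x 85 high, loose on the bench; leave it alone. Origin: centre of its underside.
- contactor_b: Bystander: white and grey contactor, 70 x 45 x 75 high, loose on the bench; leave it alone. Origin: centre of its underside.
- relay_socket: Bystander: black relay socket, 60 x 45 x 32 high, loose on the bench; leave it alone. Origin: centre of its underside.
- terminal_strip: Bystander: black terminal strip, 148 x 34 x 24 high, loose on the bench; leave it alone. Origin: centre of its underside.
- screwdriver: Bystander: a screwdriver lying on the bench, loose; leave it alone.
- screw_tray: Bystander: blue tray, 120 x 90 x 30 high, loose on the bench; leave it alone. Origin: centre of its underside.
- din_piece: Bystander: piece of aluminium mounting rail, 35 x 160 x 7 high, loose on the bench; leave it alone. Origin: centre of its underside.

How it is judged (in metres and radians):
On the way, in this order (a step that is already met when the one before it is completed fails the run):
1. the cover is lifted fully open, leaning back against its stop (value of joint lid above 1.53 rad), for 0.2 s.
2. the rod's foot is down in the rail's holding hole (z of foot in the frame of rail between -0.012 and -0.004 m and x of foot in the frame of rail between -0.037 and 0.037 m), for 0.2 s.
At the end, for the whole second after the job is handed in: The cover is at rest, propped at 0.72 to 1.08 rad, with the tip of the rod's foot 4 to 12 mm below the top of the rail's plate and within 37 mm of the rail's origin along it, which is only so in the holding hole; everything is released (all of step 2 and value of joint lid between 0.72 and 1.08 rad and velocity of joint lid between -0.05 and 0.05 rad/s); the robot touches nothing.
It fails at once if the rod presses on the stay rail with more than 25 N (contact force between rod and rail above 25 N).
It fails at once if the cover drops or slams (swings faster than 2.5 rad/s) (velocity of joint lid above 2.5 rad/s or velocity of joint lid below -2.5 rad/s).
It fails at once if a loose thing on the bench is moved by more than 20 mm (distance of any of contactor_a, contactor_b, relay_socket, terminal_strip, screwdriver, screw_tray, din_piece from where it was at the start of the episode above 0.02 m).
It also fails if it takes over 69 s, if anything falls off the work surface, if the arm or the gripper's body presses on something with over 40 N, if the wrist force passes 120 N, or if a joint passes its speed limit or range.

### The arm

A 6-joint arm with a two-finger parallel gripper is mounted at the origin on the work surface. World frame = base frame: x ahead of the robot, y to its left, z up, the work surface at z = 0. Lengths are in m, angles in degrees, forces in N, time in s.
With the tool pointing down it reaches from about 0.4 to 0.825 m from the base axis. Payload 7 kg.
Tool frame: the origin (TCP) lies midway between the tips of the shut fingers; the grasp point (between the pads) lies r.pinch_z behind it (r.pinch_z is the distance from the TCP to the grasp point, in m); z points along the fingers, y is the line along which they close (so a half turn about z gives the same grasp; the last joint's range is limited). The gripper opens to 88 mm and grips with 3 to 60 N. Pads are 19 mm wide; open, the fingers measure 130 mm over their backs; the gripper's body (78 mm by 193 mm) begins 47 mm behind the grasp point.
Start: joints at [-56.603, 20.546, 0.682, 0, -70.136, -16.507], TCP at [0.196, -0.646, 0.227] pointing down, gripper open.
Joint ranges: [-176.03, 176.03], [-82.01, 121.73], [-58.28, 71.71], [-173.87, 95.51], [-174.79, -0.11], [-173.66, 173.66]. Speed limits (degrees/s): [136.94, 136.94, 172.46, 180, 180, 180].

### API

Orientations are given as [roll, pitch, yaw] about the fixed x, y, z axes, in that order (R = Rz(yaw) Ry(pitch) Rx(roll)).
In Python, from plant import r, optics, job gives the robot as it stands.
- The arm moves only by the shell command python3 -m crank 'ROWS' [FORCE]. ROWS is JSON, a list of rows, each an object with "xyz": the shift along the tool's x, y, z in units of 30 mm (1.0 is 30 mm), a list of three; "delta_rot": the turn, a rotation vector about the tool's x, y, z in degrees, a list of three; "claw": the closure, from 0 (fully open) to 1 (shut). A call has 1 to 20 rows; each row is the pose to reach, as a shift and turn from the pose commanded when the call began, along the tool's axes at that moment; what a row does not reach only later rows make up. A row lasts 1/8 s, in which the tool goes at most 62.5 mm and 10.7 degrees, less where a joint would pass 70% of its speed; a pose out of reach is approached as far as the arm can. A call with a gripper value outside its range is refused whole. The fingers move at their own pace and stop on an object; FORCE is the grip in N (left out, the last holds). Time passes only in rows, so rows that repeat a pose let the fingers close. It gives the time, the measured TCP pose, the force, the opening and the grip force at its end, in the units of the state.
- r.get_state(): the state, without advancing time (a new reading comes with each control period).
- optics.capture(name): name is "scene" or "top"; returns a dict with "img" (400x640x3 uint8, blue, green, red), "fovy" (degrees; the focal length in pixels is half the picture's height over the tangent of half this angle, whatever the lens; pixels are square), "cx", "cy" (the principal point, pixels), "eye" and "rotation" of the camera in the world. Camera axes: x right, y up, looking along -z (the intrinsics and any distortion apply to the point x, -y, -z); pixel columns grow to the right and rows downward; lengths in m; the calibration is good to about 2 mm. A picture is of the moment at which its call begins. There is no depth.
- job.close_job(): hands the job in; it is judged then, once.
The state is a dict: "time_s": time; "joints": joint angles; "qd": joint speeds; "joint_torque": joint torques, N m; "tcp_pos": TCP position; "eef_rot": TCP orientation; "contact_force": force on the tool from outside, world axes, zero at the start; "moment": the same for the moment, N m; "gripper_width": finger opening in m; "gripper_force": force on a finger pad.
Only numpy, scipy, OpenCV 4.12 (cv2) and the standard library are available. Lean on these libraries where they do the work, as an engineer would, in place of code of your own. Each camera call takes 0.05 s, during which the arm holds its last target. There are 200 camera calls.

## Working session

There is one attempt and no reset: what is moved stays moved. The work goes in short steps, Python scripts to look and compute and a shell command to move; the robot and the scene stay as the last step left them, time stands still between calls to the robot, and variables do not carry over. Pictures are saved under pics/ and viewed, at most 10 in all, crops included, and the job is handed in when it is done.

```bash
ls; mkdir -p pics; python3 - <<'E'
from plant import r, optics
import cv2
for n in ("scene","top"):
    c=optics.capture(n); cv2.imwrite(f"pics/{n}0.png",c["img"])
    print(n,{k:v for k,v in c.items() if k!="img"})
print(r.get_state(), r.pinch_z)
E
```

```text
pics
scene {'fovy': 55.182613723484515, 'cx': 315.9456560683829, 'cy': 198.67217465542714, 'eye': array([ 1.12235774, -0.66905486,  0.76277509]), 'rotation': array([53.79780231, -1.34354273, 43.35507603])}
top {'fovy': 55.583198713044304, 'cx': 319.09063034247333, 'cy': 199.08560595676204, 'eye': array([ 0.38292981, -0.01093896,  1.1493728 ]), 'rotation': array([  7.24222953,  -0.68491119, -88.45702718])}
{'time_s': 0.1, 'joints': array([-5.66027719e+01,  2.05862958e+01,  6.39812077e-01, -1.82545711e-02,
       -7.01365386e+01, -1.65064645e+01]), 'qd': array([ 0.01964443,  0.04697272,  0.14378282,  0.15175662, -0.07127958,
       -0.04221902]), 'joint_torque': array([-1.77928672e-03, -5.84162414e+01,  2.93749470e+01,  7.01549694e+00,
        1.01886364e-02, -7.48207776e-05]), 'tcp_pos': array([ 0.19596516, -0.64547054,  0.22573244]), 'eef_rot': array([ 1.79915523e+02, -7.13652156e-03, -1.63115446e+02]), 'contact_force': array([ 0.0906999 ,  0.39171418, -0.53398466]), 'moment': array([-0.04958967,  0.06168928,  0.06013462]), 'gripper_force': 0.0, 'gripper_width': 0.08760947071505854} 0.0188
```

View pics/scene0.png

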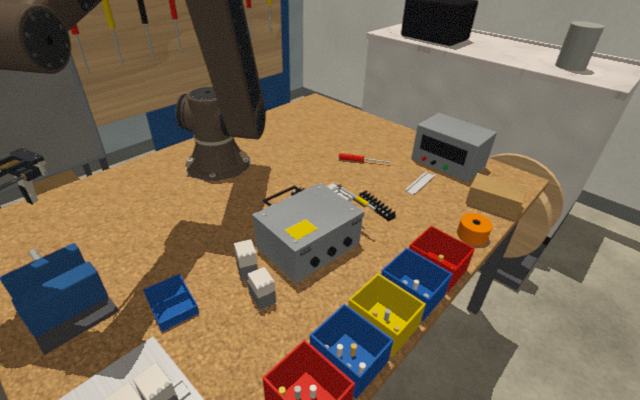

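View pics/top0.png

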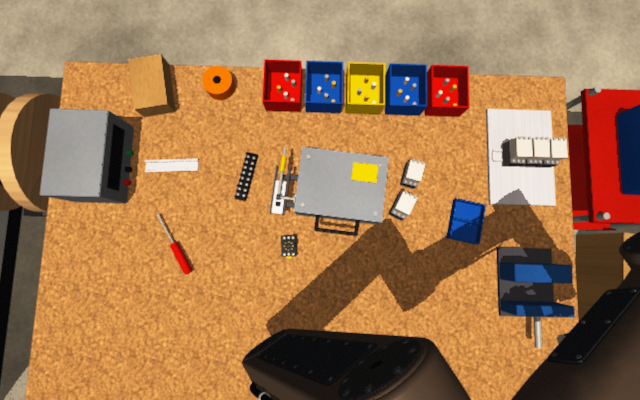

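The top view shows the enclosure around (342,184), its handle bar at about (337,230), and the rod and rail on its left at x≈275–295. The relay socket sits at (289,245), close to the robot side of the rail, and the contactors are to the right at (405–413, 170–205). Next I'll write helpers and measure the corners.

```bash
cat > h.py <<'E'
import numpy as np, cv2
from scipy.spatial.transform import Rotation as Ro
from plant import r, optics
def cap(n):
    c=optics.capture(n); c["R"]=Ro.from_euler("xyz",c["rotation"],degrees=True).as_matrix()
    c["f"]=200/np.tan(np.radians(c["fovy"]/2)); return c
def ray(c,u,v):
    return c["R"]@np.array([(u-c["cx"])/c["f"],-(v-c["cy"])/c["f"],-1.])
def onz(c,u,v,z):
    d=ray(c,u,v); return c["eye"]+d*(z-c["eye"][2])/d[2]
def proj(c,p):
    q=c["R"].T@(np.asarray(p)-c["eye"]); return np.array([c["cx"]-c["f"]*q[0]/q[2], c["cy"]+c["f"]*q[1]/q[2]])
E
python3 - <<'E'
from h import *
c=cap("top"); im=c["img"]
hsv=cv2.cvtColor(im,cv2.COLOR_BGR2HSV)
m=((hsv[...,1]<60)&(hsv[...,2]>90)).astype(np.uint8)
m[:, :200]=0
m=cv2.morphologyEx(m,cv2.MORPH_OPEN,np.ones((9,9)))
n,l,s,_=cv2.connectedComponentsWithStats(m); 
i=l[190,335]; k=cv2.morphologyEx((l==i).astype(np.uint8),cv2.MORPH_CLOSE,np.ones((45,45)))
cs=max(cv2.findContours(k,0,2)[0],key=cv2.contourArea); rc=cv2.minAreaRect(cs); b=cv2.boxPoints(rc); print(rc,b)
q=cv2.approxPolyDP(cs,6,True)[:,0]; print(q)
for p in q: print(onz(c,*p,.118).round(4))
cv2.imwrite("pics/c1.png",cv2.resize(im[130:250,250:400],None,fx=5,fy=5,interpolation=cv2.INTER_CUBIC))
E
```

```text
((340.7308044433594, 184.1538543701172), (90.0492172241211, 66.11051177978516), 7.125016689300537) [[291.9539  211.36925]
 [300.1539  145.76924]
 [389.50772 156.93846]
 [381.3077  222.53847]]
[[302 148]
 [294 211]
 [381 221]
 [384 183]
 [355 181]
 [354 153]]
[0.6564 0.0317 0.118 ]
[0.4796 0.0478 0.118 ]
[ 0.4589 -0.19    0.118 ]
[ 0.5641 -0.1977  0.118 ]
[ 0.5674 -0.1175  0.118 ]
[ 0.6464 -0.1135  0.118 ]
```

View pics/c1.png

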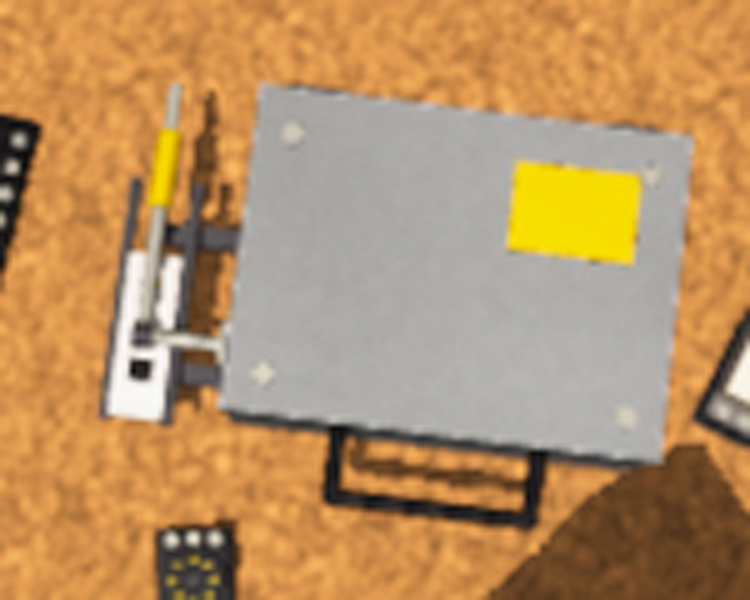

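The crop shows the cover's corners at (262,86), (692,136), (662,462) and (220,408), and the handle bar running from (330,498) to (532,520). The dark hole in the rail is clear at (140,370). The grip is at (165,168), the foot at (175,88) and the pivot at (143,330).

```bash
python3 - <<'E'
from h import *
c=cap("top")
P=lambda u,v,z: onz(c,(u+.5)/5-.5+250,(v+.5)/5-.5+130,z)
K=[P(262,86,.118),P(692,136,.118),P(662,462,.118),P(220,408,.118)]
for k in K: print(k.round(4))
print("sizes",[np.linalg.norm(K[i]-K[(i+1)%4]).round(4) for i in range(4)])
ey=(K[0]-K[1])+(K[3]-K[2]); yaw=np.arctan2(-ey[0],ey[1]); 
h=[P(330,498,.109),P(532,520,.109)]; print("handle ends",h, "mid",(h[0]+h[1])/2)
e=h[0]-h[1]; print("yaw",np.degrees(yaw),np.degrees(np.arctan2(-e[0],e[1])),"and x-edges",[np.degrees(np.arctan2(*(a-b)[1::-1])) for a,b in((K[0],K[3]),(K[1],K[2]))])
C=np.mean(K,0); print("centre",C)
p=[P(143,330,.1),P(175,88,.1),P(165,168,.1),P(140,370,.085),P(140,370,.078)]
ex=np.array([np.cos(yaw),np.sin(yaw)]); eyy=np.array([-ex[1],ex[0]])
# cover 184: spans hinge+? to near
for n,q in zip("pivot foot grip hole hole_deep hL hR".split(),p+h): print(n,q.round(4),"in box:",((q-C)[:2]@ex).round(4),((q-C)[:2]@eyy).round(4))
E
```

```text
[0.6598 0.0318 0.118 ]
[ 0.6384 -0.2084  0.118 ]
[ 0.4563 -0.1928  0.118 ]
[0.479  0.0489 0.118 ]
sizes [np.float64(0.2412), np.float64(0.1829), np.float64(0.2427), np.float64(0.1816)]
handle ends [array([ 0.43213757, -0.01250061,  0.109     ]), array([ 0.42316853, -0.12330586,  0.109     ])] mid [ 0.42765305 -0.06790324  0.109     ]
yaw -5.230850275425075 -4.627670605890368 and x-edges [np.float64(-5.375754688560679), np.float64(-4.910463170593478)]
centre [ 0.55837704 -0.08012517  0.118     ]
pivot [0.5231 0.0943 0.1   ] in box: -0.051 0.1705
foot [0.662  0.0818 0.1   ] in box: 0.0884 0.1707
grip [0.6156 0.0857 0.1   ] in box: 0.0418 0.1703
hole [0.5023 0.0966 0.085 ] in box: -0.0719 0.1709
hole_deep [0.5031 0.0973 0.078 ] in box: -0.0712 0.1716
hL [ 0.4321 -0.0125  0.109 ] in box: -0.1319 0.0558
hR [ 0.4232 -0.1233  0.109 ] in box: -0.1307 -0.0553
```

The sizes and offsets match the description to about 2 mm. The hole is visible about 22 mm robot-side of the rail origin. Next is a planning helper, then the approach to the handle.

```bash
cat >> h.py <<'E'
yaw=np.radians(-5.1); C=np.array([.5584,-.0801]); ex=np.array([np.cos(yaw),np.sin(yaw),0]); ey=np.array([-ex[1],ex[0],0]); ez=np.array([0,0,1.])
H=np.array([*C,.1])+.0907*ex          # hinge middle
B=np.array([-ex,ey,ez])               # rows: s (towards robot), y, z
def W(s,y,z): return H+np.array([s,y,z])@B
def tcp(): 
    s=r.get_state(); return s["tcp_pos"],Ro.from_euler("xyz",s["eef_rot"],degrees=True),s
def rel(grasp,R,p0=None,R0=None):
    "rows (xyz units, rotvec deg) taking grasp point to 'grasp' with tool rotation R"
    if p0 is None: p0,R0,_=tcp()
    t=grasp+R.apply([0,0,r.pinch_z])
    return (R0.inv().apply(t-p0)/.03).round(3).tolist(), np.degrees((R0.inv()*R).as_rotvec()).round(1).tolist()
def down(y=-95.1): return Ro.from_euler("xyz",[180,0,y],degrees=True)
E
python3 - <<'E'
from h import *
print([a for a in dir(r) if a[0]!='_'])
print("handle",W(.222,0,.009),"hole",W(.1624,.17,-.015))
print(rel(W(.222,0,.12),down()))
E
```

```text
['Unreachable', 'get_state', 'pinch_z']
handle [ 0.42761981 -0.06842818  0.109     ] hole [0.50209589 0.0956007  0.085     ]
([-12.976, 16.167, 0.841], [0.1, 0.0, -68.0])
```

```bash
python3 -m crank '[{"xyz":[-6,8,0],"delta_rot":[0,0,-35],"claw":0.7},{"xyz":[-6,8,0],"delta_rot":[0,0,-35],"claw":0.7},{"xyz":[-6,8,0],"delta_rot":[0,0,-35],"claw":0.7},{"xyz":[-6,8,0],"delta_rot":[0,0,-35],"claw":0.7},{"xyz":[-6,8,0],"delta_rot":[0,0,-35],"claw":0.7},{"xyz":[-12.98,16.17,0.84],"delta_rot":[0,0,-68],"claw":0.7},{"xyz":[-12.98,16.17,0.84],"delta_rot":[0,0,-68],"claw":0.7},{"xyz":[-12.98,16.17,0.84],"delta_rot":[0,0,-68],"claw":0.7},{"xyz":[-12.98,16.17,0.84],"delta_rot":[0,0,-68],"claw":0.7},{"xyz":[-12.98,16.17,0.84],"delta_rot":[0,0,-68],"claw":0.7},{"xyz":[-12.98,16.17,0.84],"delta_rot":[0,0,-68],"claw":0.7},{"xyz":[-12.98,16.17,0.84],"delta_rot":[0,0,-68],"claw":0.7},{"xyz":[-12.98,16.17,0.84],"delta_rot":[0,0,-68],"claw":0.7}]' 40
python3 - <<'E'
from h import *
print(rel(W(.222,0,.009),down())); print(r.get_state()["joints"])
E
```

```text
time_s: 1.82
tcp_pos: [0.4272, -0.0695, 0.2014]
eef_rot: [180.0, -0.0, -95.2]
contact_force: [-0.0, -1.7, 1.2]
gripper_width: 0.0262
gripper_force: 0.0
([-0.038, -0.011, 3.705], [0.0, -0.0, -0.1])
[ 1.70598974e+01 -1.86316552e+00 -3.02896240e+01  7.57311339e-04
 -6.15900996e+01 -2.22326010e+01]
```

```bash
python3 -m crank '[{"xyz":[0,0,1.5],"delta_rot":[0,0,0],"claw":0.7},{"xyz":[0,0,2.8],"delta_rot":[0,0,0],"claw":0.7},{"xyz":[0,0,3.3],"delta_rot":[0,0,0],"claw":0.7},{"xyz":[0,0,3.7],"delta_rot":[0,0,0],"claw":0.7},{"xyz":[0,0,3.7],"delta_rot":[0,0,0],"claw":0.7},{"xyz":[0,0,3.7],"delta_rot":[0,0,0],"claw":0.95},{"xyz":[0,0,3.7],"delta_rot":[0,0,0],"claw":0.95},{"xyz":[0,0,3.7],"delta_rot":[0,0,0],"claw":0.95},{"xyz":[0,0,3.7],"delta_rot":[0,0,0],"claw":0.95}]' 40
python3 - <<'E'
from h import *
c=cap("scene"); cv2.imwrite("pics/s1.png",cv2.resize(c["img"][100:300,180:420],None,fx=3,fy=3))
p0,R0,_=tcp()
# arc relative to current grasp position, tool fixed downwards
for a in np.radians([0,10,20,30,40,50,60,70,80,88,92,95]):
    a0=np.arctan2(.009,.222); L=np.hypot(.222,.009)
    d=L*np.array([np.cos(a+a0)-np.cos(a0),0,np.sin(a+a0)-np.sin(a0)])@B
    print(round(np.degrees(a)),(R0.inv().apply(d)/.03).round(2))
E
```

```text
time_s: 2.95
tcp_pos: [0.4279, -0.0685, 0.091]
eef_rot: [-180.0, 0.0, -95.1]
contact_force: [-3.5, 0.3, 7.3]
gripper_width: 0.0087
gripper_force: 40.0
0 [0. 0. 0.]
10 [-0.   -0.17 -1.28]
20 [-0.   -0.55 -2.51]
30 [-0.   -1.14 -3.66]
40 [-0.   -1.93 -4.69]
50 [ 0.   -2.88 -5.56]
60 [ 0.   -3.96 -6.26]
70 [ 0.   -5.15 -6.75]
80 [ 0.   -6.41 -7.04]
88 [ 0.   -7.45 -7.1 ]
92 [ 0.   -7.96 -7.08]
95 [ 0.   -8.35 -7.04]
```

```bash
python3 -m crank '[{"xyz":[0,-0.05,-0.65],"delta_rot":[0,0,0],"claw":0.95},{"xyz":[0,-0.17,-1.28],"delta_rot":[0,0,0],"claw":0.95},{"xyz":[0,-0.33,-1.9],"delta_rot":[0,0,0],"claw":0.95},{"xyz":[0,-0.55,-2.51],"delta_rot":[0,0,0],"claw":0.95},{"xyz":[0,-0.81,-3.1],"delta_rot":[0,0,0],"claw":0.95},{"xyz":[0,-1.14,-3.66],"delta_rot":[0,0,0],"claw":0.95},{"xyz":[0,-1.51,-4.2],"delta_rot":[0,0,0],"claw":0.95},{"xyz":[0,-1.93,-4.69],"delta_rot":[0,0,0],"claw":0.95},{"xyz":[0,-2.38,-5.15],"delta_rot":[0,0,0],"claw":0.95},{"xyz":[0,-2.88,-5.56],"delta_rot":[0,0,0],"claw":0.95},{"xyz":[0,-2.88,-5.56],"delta_rot":[0,0,0],"claw":0.95}]'
```

```text
time_s: 4.38
tcp_pos: [0.5115, -0.0766, 0.2594]
eef_rot: [179.8, -0.1, -95.1]
contact_force: [-19.0, 4.1, 19.7]
gripper_width: 0.0088
gripper_force: 40.0
```

```bash
python3 -m crank '[{"xyz":[0,0.05,-0.05],"delta_rot":[0,0,0],"claw":0.95},{"xyz":[0,-0.48,-0.42],"delta_rot":[0,0,0],"claw":0.95},{"xyz":[0,-1.04,-0.75],"delta_rot":[0,0,0],"claw":0.95},{"xyz":[0,-1.62,-1.03],"delta_rot":[0,0,0],"claw":0.95},{"xyz":[0,-2.23,-1.26],"delta_rot":[0,0,0],"claw":0.95},{"xyz":[0,-2.85,-1.43],"delta_rot":[0,0,0],"claw":0.95},{"xyz":[0,-2.85,-1.43],"delta_rot":[0,0,0],"claw":0.95}]'
```

```text
time_s: 5.25
tcp_pos: [0.5997, -0.085, 0.301]
eef_rot: [-180.0, -0.1, -95.1]
contact_force: [-2.6, -4.5, 5.3]
gripper_width: 0.0088
gripper_force: 40.0
```

```bash
python3 -m crank '[{"xyz":[0,-0.32,-0.07],"delta_rot":[0,0,0],"claw":0.95},{"xyz":[0,-0.64,-0.13],"delta_rot":[0,0,0],"claw":0.95},{"xyz":[0,-0.9,-0.16],"delta_rot":[0,0,0],"claw":0.95},{"xyz":[0,-1.16,-0.18],"delta_rot":[0,0,0],"claw":0.95},{"xyz":[0,-1.42,-0.19],"delta_rot":[0,0,0],"claw":0.95},{"xyz":[0,-1.68,-0.2],"delta_rot":[0,0,0],"claw":0.95},{"xyz":[0,-1.86,-0.19],"delta_rot":[0,0,0],"claw":0.95},{"xyz":[0,-2.04,-0.18],"delta_rot":[0,0,0],"claw":0.95},{"xyz":[0,-2.2,-0.17],"delta_rot":[0,0,0],"claw":0.95},{"xyz":[0,-2.2,-0.17],"delta_rot":[0,0,0],"claw":0.95}]'
python3 - <<'E'
from h import *
p,_,s=tcp(); d=p+[0,0,-r.pinch_z*-1]-H; print(d@B.T, np.degrees(np.arctan2(d[2],-d@ex)-np.arctan2(.009,.222)))
E
```

```text
time_s: 6.5
tcp_pos: [0.6646, -0.0912, 0.3054]
eef_rot: [180.0, -0.1, -95.1]
contact_force: [-1.4, -6.4, 0.8]
gripper_width: 0.0086
gripper_force: 40.0
[-0.0160303  -0.00158219  0.2241788 ] 91.76854364619783
```

```bash
python3 -m crank '[{"xyz":[0,-0.08,0],"delta_rot":[0,0,0],"claw":0.95},{"xyz":[0,-0.12,0],"delta_rot":[0,0,0],"claw":0.95},{"xyz":[0,-0.12,0],"delta_rot":[0,0,0],"claw":0.95},{"xyz":[0,-0.12,0],"delta_rot":[0,0,0],"claw":0.65},{"xyz":[0,-0.12,0],"delta_rot":[0,0,0],"claw":0.65},{"xyz":[0,-0.12,0],"delta_rot":[0,0,0],"claw":0.65},{"xyz":[0,-0.12,-0.6],"delta_rot":[0,0,0],"claw":0.65},{"xyz":[0,-0.12,-1.5],"delta_rot":[0,0,0],"claw":0.65},{"xyz":[0,-0.12,-3],"delta_rot":[0,0,0],"claw":0.65},{"xyz":[0,-0.12,-3],"delta_rot":[0,0,0],"claw":0.65}]'
python3 - <<'E'
from h import *
for n,(y0,y1,x0,x1) in {"top":(120,270,240,400),"scene":(110,290,200,420)}.items():
    c=cap(n); cv2.imwrite(f"pics/{n}2.png",cv2.resize(c["img"][y0:y1,x0:x1],None,fx=3.5,fy=3.5,interpolation=cv2.INTER_CUBIC))
    for z in (.05,.072,.028): print(n,proj(c,W(-.0025,.17,z)).round(1), end=' ')
    print("hole",proj(c,W(.1624,.17,-.015)).round(1))
    hsv=cv2.cvtColor(c["img"],cv2.COLOR_BGR2HSV); m=cv2.inRange(hsv,(22,150,100),(35,255,255))
    N,l,s,ce=cv2.connectedComponentsWithStats(m); print([(s[i].tolist(),ce[i].round(1).tolist()) for i in range(1,N) if s[i][4]>8])
print(r.get_state()["joints"].round(1))
E
```

```text
time_s: 7.75
tcp_pos: [0.6697, -0.0904, 0.4012]
eef_rot: [-179.5, 0.0, -95.1]
contact_force: [-0.0, -0.3, -0.3]
gripper_width: 0.0305
gripper_force: 0.0
top [283.5 140.8] top [282.9 138.5] top [284.2 143. ] hole [277.9 203.7]
[([379, 90, 6, 16, 65], [382.1, 96.9])]
scene [377.1 195.3] scene [378.  188.8] scene [376.2 201.7] hole [334.6 188.5]
[([101, 0, 14, 29, 200], [108.0, 13.7]), ([197, 0, 8, 15, 86], [200.4, 7.0]), ([374, 188, 7, 15, 61], [377.1, 195.6]), ([309, 222, 22, 26, 306], [319.2, 234.3]), ([348, 274, 77, 83, 3002], [388.5, 308.7]), ([352, 344, 4, 4, 14], [353.5, 345.7]), ([279, 387, 6, 7, 36], [281.7, 389.7])]
[  8.9  17.6  18.   -0.  -90.2 -14. ]
```

View pics/scene2.png

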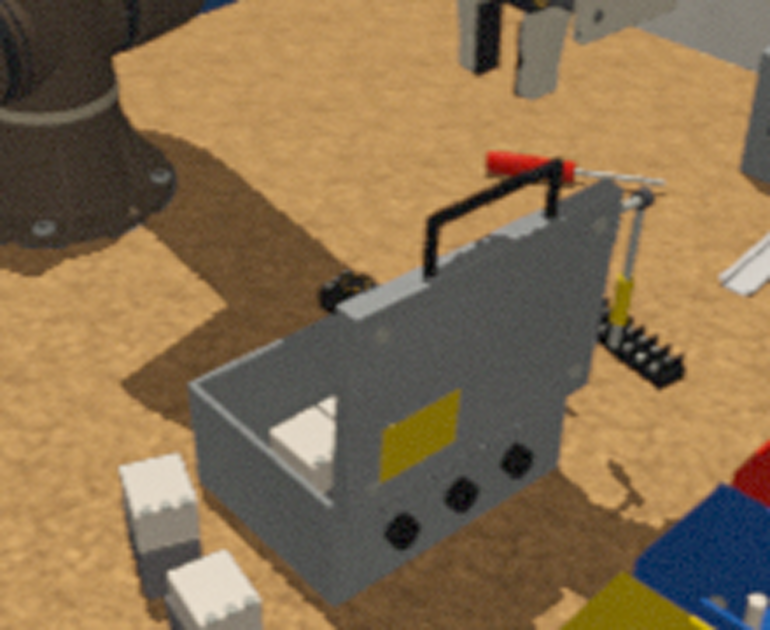

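The crop shows the cover leaning open with the rod hanging beside it. The yellow grip is at (377,196) in the full frame, within half a pixel of the prediction. Next I'll plan the tilted side approach.

```bash
cat >> h.py <<'E'
def pose(th,phi,tau=60,g=.095,back=0):
    "grasp+tool rotation: cover angle th rad, rod tilt phi deg (foot towards robot), tool tilt tau"
    p=np.radians(phi); t=np.radians(tau)
    u=np.array([np.sin(p),0,-np.cos(p)])@B; n=np.array([np.cos(p),0,np.sin(p)])@B
    z=-np.sin(t)*ey+np.cos(t)*u
    return W(.145*np.cos(th),.17,.145*np.sin(th))+g*u-back*z, Ro.from_matrix(np.array([np.cross(n,z),n,z]).T)
E
python3 - <<'E'
from h import *
print(rel(*pose(1.62,2.8,60,back=.12)))
E
```

```text
([-8.583, 0.512, 6.546], [-2.7, 60.0, -1.5])
```

```bash
python3 -m crank '[{"xyz":[-4.5,0.3,0],"delta_rot":[0,0,0],"claw":0.65},{"xyz":[-4.5,0.3,0],"delta_rot":[0,0,0],"claw":0.65},{"xyz":[-4.5,0.3,0],"delta_rot":[0,0,0],"claw":0.65},{"xyz":[-9,0.5,1],"delta_rot":[0,15,0],"claw":0.65},{"xyz":[-9,0.5,1],"delta_rot":[0,15,0],"claw":0.65},{"xyz":[-9,0.5,2],"delta_rot":[0,30,0],"claw":0.65},{"xyz":[-9,0.5,2],"delta_rot":[0,30,0],"claw":0.65},{"xyz":[-9,0.5,2],"delta_rot":[0,30,0],"claw":0.65}]'
python3 - <<'E'
from h import *
print(r.get_state()["joints"].round(1)); print(rel(*pose(1.62,2.8,60,back=.12)))
E
```

```text
time_s: 8.85
tcp_pos: [0.677, 0.1813, 0.332]
eef_rot: [179.7, -30.2, -94.9]
contact_force: [-0.0, -0.2, -0.3]
gripper_width: 0.0305
gripper_force: 0.0
[ 41.3  30.2  14.6  20.4 -96.9 -47.8]
([-1.824, -0.043, 4.011], [-1.9, 29.8, -1.8])
```

```bash
python3 -m crank '[{"xyz":[-1.3,0,1],"delta_rot":[0,10,0],"claw":0.65},{"xyz":[-1.5,0,2],"delta_rot":[-1,20,-1],"claw":0.65},{"xyz":[-1.8,0,3],"delta_rot":[-2,30,-2],"claw":0.65},{"xyz":[-1.8,0,3],"delta_rot":[-2,30,-2],"claw":0.65},{"xyz":[-1.82,-0.04,4],"delta_rot":[-2,30,-2],"claw":0.65},{"xyz":[-1.82,-0.04,4],"delta_rot":[-2,30,-2],"claw":0.65},{"xyz":[-1.82,-0.04,4],"delta_rot":[-2,30,-2],"claw":0.65}]'
python3 - <<'E'
from h import *
print(r.get_state()["joints"].round(1)); print(rel(*pose(1.62,2.8,60,back=.12)),rel(*pose(1.62,2.8,60,back=0)))
c=cap("scene"); cv2.imwrite(f"pics/s3.png",cv2.resize(c["img"][60:260,280:480],None,fx=3,fy=3,interpolation=cv2.INTER_CUBIC))
E
```

```text
time_s: 9.72
tcp_pos: [0.6784, 0.1674, 0.2084]
eef_rot: [175.0, -59.5, -90.9]
contact_force: [0.2, 0.5, -0.5]
gripper_width: 0.0307
gripper_force: 0.0
[  45.1   45.8    5.8   33.  -101.1  -58.2]
([-0.238, 0.052, 0.122], [-0.1, 0.4, -0.3]) ([-0.21, 0.059, 4.122], [-0.1, 0.4, -0.3])
```

View pics/s3.png

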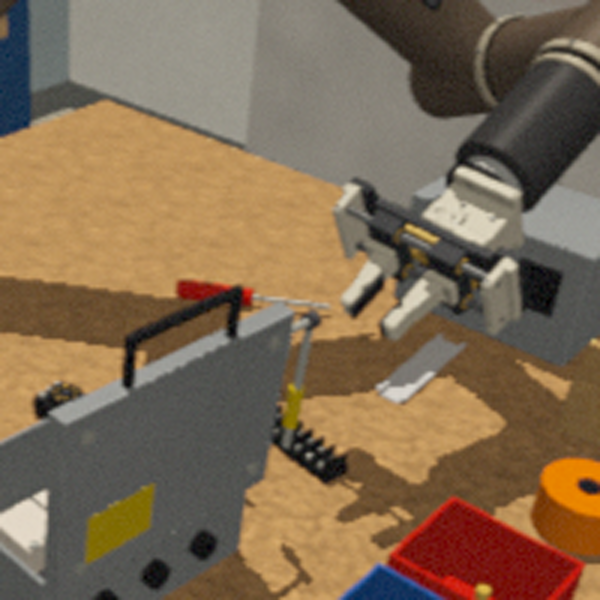

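The gripper is tilted and hovering outside the rod with a clear path in. I'll go in and clamp.

```bash
python3 -m crank '[{"xyz":[-0.22,0.05,0.5],"delta_rot":[0,0,0],"claw":0.65},{"xyz":[-0.22,0.05,1.5],"delta_rot":[0,0,0],"claw":0.65},{"xyz":[-0.22,0.05,2.3],"delta_rot":[0,0,0],"claw":0.65},{"xyz":[-0.22,0.05,2.6],"delta_rot":[0,0,0],"claw":0.65},{"xyz":[-0.22,0.05,2.6],"delta_rot":[0,0,0],"claw":0.65},{"xyz":[-0.22,0.05,2.6],"delta_rot":[0,0,0],"claw":0.65}]'
python3 - <<'E'
from h import *
print(rel(*pose(1.62,2.8,60,back=0)))
E
```

```text
time_s: 10.52
tcp_pos: [0.6685, 0.1046, 0.1598]
eef_rot: [174.5, -59.9, -90.3]
contact_force: [-0.8, -0.4, 0.1]
gripper_width: 0.0309
gripper_force: 0.0
([0.112, -0.013, 1.477], [-0.1, 0.0, -0.0])
```

```bash
python3 -m crank '[{"xyz":[0.1,-0.01,0.7],"delta_rot":[0,0,0],"claw":0.65},{"xyz":[0.1,-0.01,1.2],"delta_rot":[0,0,0],"claw":0.65},{"xyz":[0.1,-0.01,1.47],"delta_rot":[0,0,0],"claw":0.65},{"xyz":[0.1,-0.01,1.47],"delta_rot":[0,0,0],"claw":0.65},{"xyz":[0.1,-0.01,1.47],"delta_rot":[0,0,0],"claw":0.95},{"xyz":[0.1,-0.01,1.47],"delta_rot":[0,0,0],"claw":0.95},{"xyz":[0.1,-0.01,1.47],"delta_rot":[0,0,0],"claw":0.95},{"xyz":[0.1,-0.01,1.47],"delta_rot":[0,0,0],"claw":0.95}]' 60
python3 - <<'E'
from h import *
p0,R0,s=tcp(); print(rel(*pose(1.62,2.8)),s["joints"].round(1))
# solve from actual: grasp position in hinge frame
print((p0-R0.apply([0,0,r.pinch_z])-H)@B.T)
g0,Q0=pose(1.62,2.8); 
# rows relative to nominal start pose
t0=g0+Q0.apply([0,0,r.pinch_z])
for th,ph in [(1.62,8),(1.62,14),(1.62,20),(1.62,26),(1.56,26),(1.5,26),(1.44,26),(1.38,26),(1.32,26),(1.26,26),(1.2,26),(1.14,26)]:
    f=.145*np.array([np.cos(th)+np.sin(np.radians(ph)),np.sin(th)-np.cos(np.radians(ph))]); print(th,ph,"foot",f.round(4),*rel(*pose(th,ph),t0,Q0))
E
```

```text
time_s: 11.52
tcp_pos: [0.6642, 0.0647, 0.14]
eef_rot: [174.5, -59.9, -90.3]
contact_force: [1.5, 1.6, -0.2]
gripper_width: 0.0127
gripper_force: 60.0
([0.014, -0.007, -0.01], [-0.0, 0.0, -0.0]) [ 40.1  44.1  -8.9  36.4 -88.9 -62.5]
[-0.00223016  0.1699354   0.04943626]
1.62 8 foot [0.013  0.0012] [0.012, 0.315, -0.007] [-2.6, 0.0, -4.5]
1.62 14 foot [0.0279 0.0041] [0.057, 0.676, -0.033] [-5.6, 0.0, -9.7]
1.62 20 foot [0.0425 0.0086] [0.135, 1.029, -0.078] [-8.6, 0.0, -14.9]
1.62 26 foot [0.0564 0.0145] [0.244, 1.371, -0.141] [-11.6, 0.0, -20.1]
1.56 26 foot [0.0651 0.0147] [0.236, 1.661, -0.136] [-11.6, 0.0, -20.1]
1.5 26 foot [0.0738 0.0143] [0.214, 1.95, -0.123] [-11.6, 0.0, -20.1]
1.44 26 foot [0.0825 0.0134] [0.176, 2.236, -0.102] [-11.6, 0.0, -20.1]
1.38 26 foot [0.0911 0.012 ] [0.124, 2.52, -0.072] [-11.6, 0.0, -20.1]
1.32 26 foot [0.0995 0.0101] [0.057, 2.799, -0.033] [-11.6, 0.0, -20.1]
1.26 26 foot [0.1079 0.0077] [-0.024, 3.074, 0.014] [-11.6, 0.0, -20.1]
1.2 26 foot [0.1161 0.0048] [-0.12, 3.342, 0.069] [-11.6, 0.0, -20.1]
1.14 26 foot [0.1241 0.0014] [-0.229, 3.603, 0.132] [-11.6, 0.0, -20.1]
```

```bash
python3 -m crank '[{"xyz":[0.01,0.315,-0.01],"delta_rot":[-2.6,0,-4.5],"claw":0.95},{"xyz":[0.06,0.68,-0.03],"delta_rot":[-5.6,0,-9.7],"claw":0.95},{"xyz":[0.135,1.03,-0.08],"delta_rot":[-8.6,0,-14.9],"claw":0.95},{"xyz":[0.245,1.37,-0.14],"delta_rot":[-11.6,0,-20.1],"claw":0.95},{"xyz":[0.245,1.37,-0.14],"delta_rot":[-11.6,0,-20.1],"claw":0.95},{"xyz":[0.245,1.37,-0.14],"delta_rot":[-11.6,0,-20.1],"claw":0.95}]' 60
python3 - <<'E'
from h import *
from scipy.optimize import fsolve
p0,R0,s=tcp(); print(rel(*pose(1.62,26)),s["joints"].round(1),s["contact_force"].round(1))
g0,Q0=pose(1.62,26); t0=g0+Q0.apply([0,0,r.pinch_z])
def ik(fs,fz): return fsolve(lambda v: .145*np.array([np.cos(v[0])+np.sin(v[1]),np.sin(v[0])-np.cos(v[1])])-[fs,fz],[1,.45])
T1,P1=ik(.1624,-.003); print(T1,np.degrees(P1),[ (a.round(3),np.degrees(b).round(1)) for a,b in [ik(.1624,-.015),ik(.1624,-.023)]])
for k in np.linspace(.1,1,10):
    th=1.62+(T1-1.62)*k; ph=26+(np.degrees(P1)-26)*k; pr=np.radians(ph)
    print(round(th,3),round(ph,1),(.145*np.array([np.cos(th)+np.sin(pr),np.sin(th)-np.cos(pr)])).round(4),*rel(*pose(th,ph),t0,Q0))
E
```

```text
time_s: 12.28
tcp_pos: [0.624, 0.0684, 0.1505]
eef_rot: [136.0, -51.2, -58.0]
contact_force: [1.6, 5.4, 2.7]
gripper_width: 0.0123
gripper_force: 60.0
([0.012, 0.01, -0.008], [-0.1, 0.0, -0.1]) [ 39.5  46.9  -1.8  28.  -99.5 -40.5] [1.6 5.4 2.7]
0.9578243972334123 33.0041061193263 [(np.float64(0.881), np.float64(28.9)), (np.float64(0.829), np.float64(26.4))]
1.554 26.7 [0.0676 0.0154] [-0.117, 0.332, 0.068] [-0.4, -0.0, -0.6]
1.488 27.4 [0.0788 0.0158] [-0.25, 0.655, 0.145] [-0.7, -0.0, -1.2]
1.421 28.1 [0.0899 0.0155] [-0.399, 0.967, 0.23] [-1.1, -0.0, -1.8]
1.355 28.8 [0.1009 0.0146] [-0.562, 1.267, 0.324] [-1.4, 0.0, -2.4]
1.289 29.5 [0.1117 0.0131] [-0.739, 1.554, 0.427] [-1.8, -0.0, -3.0]
1.223 30.2 [0.1224 0.011 ] [-0.929, 1.826, 0.536] [-2.1, -0.0, -3.6]
1.156 30.9 [0.1328 0.0083] [-1.132, 2.083, 0.653] [-2.5, -0.0, -4.2]
1.09 31.6 [0.143  0.0051] [-1.346, 2.324, 0.777] [-2.8, -0.0, -4.9]
1.024 32.3 [0.1529 0.0013] [-1.57, 2.548, 0.906] [-3.2, -0.0, -5.5]
0.958 33.0 [ 0.1624 -0.003 ] [-1.804, 2.754, 1.041] [-3.5, -0.0, -6.1]
```

```bash
python3 -m crank '[{"xyz":[-0.12,0.33,0.07],"delta_rot":[-0.4,0,-0.6],"claw":0.95},{"xyz":[-0.25,0.655,0.145],"delta_rot":[-0.7,0,-1.2],"claw":0.95},{"xyz":[-0.4,0.97,0.23],"delta_rot":[-1.1,0,-1.8],"claw":0.95},{"xyz":[-0.56,1.27,0.325],"delta_rot":[-1.4,0,-2.4],"claw":0.95},{"xyz":[-0.74,1.555,0.43],"delta_rot":[-1.8,0,-3],"claw":0.95},{"xyz":[-0.93,1.825,0.535],"delta_rot":[-2.1,0,-3.6],"claw":0.95},{"xyz":[-1.13,2.08,0.655],"delta_rot":[-2.5,0,-4.2],"claw":0.95},{"xyz":[-1.345,2.325,0.775],"delta_rot":[-2.8,0,-4.9],"claw":0.95},{"xyz":[-1.57,2.55,0.905],"delta_rot":[-3.2,0,-5.5],"claw":0.95},{"xyz":[-1.57,2.55,0.905],"delta_rot":[-3.2,0,-5.5],"claw":0.95},{"xyz":[-1.57,2.55,0.905],"delta_rot":[-3.2,0,-5.5],"claw":0.95}]' 60
python3 - <<'E'
from h import *
p0,R0,s=tcp(); print(rel(*pose(.958,33)),s["contact_force"].round(1),s["moment"].round(2))
c=cap("top"); cv2.imwrite("pics/t4.png",cv2.resize(c["img"][130:250,230:350],None,fx=5,fy=5,interpolation=cv2.INTER_CUBIC))
c=cap("scene"); cv2.imwrite("pics/s4.png",cv2.resize(c["img"][130:230,290:410],None,fx=5,fy=5,interpolation=cv2.INTER_CUBIC))
print(proj(c,W(.1529,.17,.0013)),proj(c,W(.1624,.17,-.015)))
E
```

```text
time_s: 13.65
tcp_pos: [0.531, 0.077, 0.1341]
eef_rot: [128.5, -47.0, -52.4]
contact_force: [-0.9, 8.0, -0.6]
gripper_width: 0.0128
gripper_force: 60.0
([-0.197, 0.179, 0.128], [-0.4, 0.1, -0.6]) [-0.9  8.  -0.6] [ 4.44 -1.05 -1.42]
[336.96709375 185.49960848] [334.55574405 188.49986908]
```

View pics/s4.png

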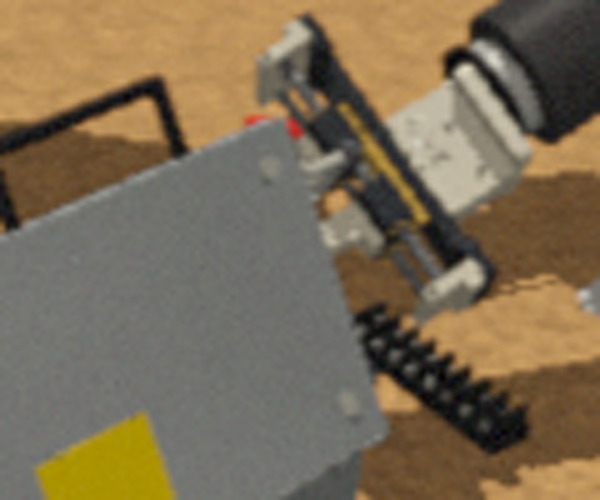

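View pics/t4.png

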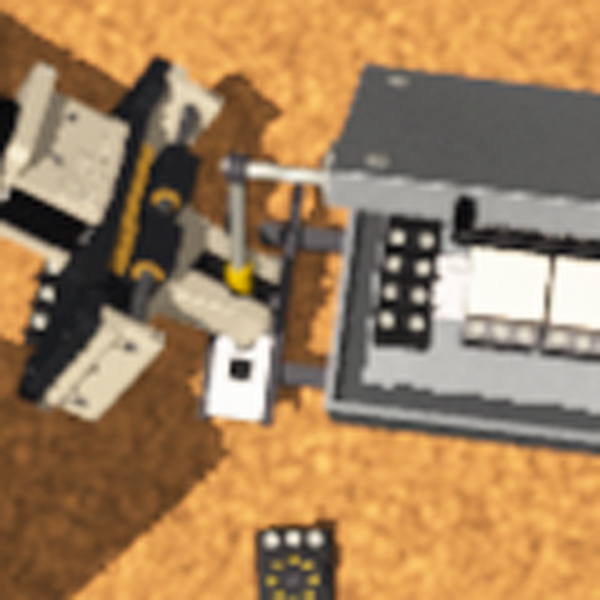

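The top crop shows the hole still clear at (240,370), the rod in the rail's plane heading toward it, and the finger hiding the foot. I'll plan the descent over the hole.

```bash
cat >> h.py <<'E'
from scipy.optimize import fsolve
def ik(fs,fz): 
    a,b=fsolve(lambda v: .145*np.array([np.cos(v[0])+np.sin(v[1]),np.sin(v[0])-np.cos(v[1])])-[fs,fz],[1,.45]); return a,np.degrees(b)
def fk(x):  # cover angle, rod tilt, foot from grasp point (s,z), rigid grip at 95
    a,b=fsolve(lambda v: .145*np.array([np.cos(v[0]),np.sin(v[0])])+.095*np.array([np.sin(v[1]),-np.cos(v[1])])-[x[0],x[2]],[.9,.5]); return a,np.degrees(b),(.145*np.array([np.cos(a)+np.sin(b),np.sin(a)-np.cos(b)])).round(4)
def here():
    p0,R0,s=tcp(); x=(p0-R0.apply([0,0,r.pinch_z])-H)@B.T; return fk(x), s["contact_force"].round(1)
E
python3 - <<'E'
from h import *
print(here())
g0,Q0=pose(1.024,32.3); t0=g0+Q0.apply([0,0,r.pinch_z])
for z in (-.003,-.007,-.010,-.013,-.015,-.017,-.019,-.021,-.023): print(z,ik(.1624,z),*rel(*pose(*ik(.1624,z)),t0,Q0))
E
```

```text
((np.float64(1.0118131534554393), np.float64(31.7594719738628), array([ 0.1532, -0.0004])), array([-1.1,  8.6, -2.1]))
-0.003 (np.float64(0.9578243972334123), np.float64(33.0041061193263)) [-0.252, 0.175, 0.145] [-0.4, -0.0, -0.6]
-0.007 (np.float64(0.9327059967739811), np.float64(31.623647030693256)) [-0.349, 0.137, 0.202] [0.3, 0.0, 0.6]
-0.01 (np.float64(0.913631041215778), np.float64(30.605564710179657)) [-0.423, 0.107, 0.244] [0.8, -0.0, 1.5]
-0.013 (np.float64(0.894367838732203), np.float64(29.603046003778612)) [-0.497, 0.077, 0.287] [1.3, 0.0, 2.3]
-0.015 (np.float64(0.881427401176983), np.float64(28.943679762470563)) [-0.547, 0.057, 0.316] [1.7, -0.0, 2.9]
-0.017 (np.float64(0.8684126915291949), np.float64(28.291724968935416)) [-0.596, 0.037, 0.344] [2.0, -0.0, 3.5]
-0.019 (np.float64(0.8553274267983544), np.float64(27.647372303648503)) [-0.646, 0.017, 0.373] [2.3, 0.0, 4.0]
-0.021 (np.float64(0.8421752912591938), np.float64(27.01080805688339)) [-0.696, -0.004, 0.402] [2.6, 0.0, 4.6]
-0.023 (np.float64(0.8289599300323767), np.float64(26.38221385460085)) [-0.746, -0.025, 0.431] [3.0, 0.0, 5.1]
```

```bash
python3 -m crank '[{"xyz":[-0.12,0.09,0.07],"delta_rot":[-0.2,0,-0.3],"claw":0.95},{"xyz":[-0.25,0.175,0.145],"delta_rot":[-0.4,0,-0.6],"claw":0.95},{"xyz":[-0.35,0.137,0.2],"delta_rot":[0.3,0,0.6],"claw":0.95},{"xyz":[-0.423,0.107,0.244],"delta_rot":[0.8,0,1.5],"claw":0.95},{"xyz":[-0.46,0.092,0.265],"delta_rot":[1,0,1.9],"claw":0.95},{"xyz":[-0.497,0.077,0.287],"delta_rot":[1.3,0,2.3],"claw":0.95},{"xyz":[-0.497,0.077,0.287],"delta_rot":[1.3,0,2.3],"claw":0.95},{"xyz":[-0.497,0.077,0.287],"delta_rot":[1.3,0,2.3],"claw":0.95}]' 60
python3 - <<'E'
from h import *
print(here())
E
```

```text
time_s: 14.75
tcp_pos: [0.5201, 0.078, 0.1208]
eef_rot: [131.5, -48.8, -54.7]
contact_force: [-0.9, 7.4, -2.2]
gripper_width: 0.0127
gripper_force: 60.0
((np.float64(0.8824889773641339), np.float64(29.093951311605384), array([ 0.1626, -0.0147])), array([-0.9,  7.4, -2.2]))
```

```bash
python3 -m crank '[{"xyz":[-0.025,-0.01,0.014],"delta_rot":[0.16,0,0.29],"claw":0.95},{"xyz":[-0.05,-0.02,0.029],"delta_rot":[0.3,0,0.6],"claw":0.95},{"xyz":[-0.05,-0.02,0.029],"delta_rot":[0.3,0,0.6],"claw":0.95}]' 60
python3 - <<'E'
from h import *
print(here())
E
```

```text
time_s: 15.12
tcp_pos: [0.5198, 0.0781, 0.119]
eef_rot: [132.3, -49.2, -55.3]
contact_force: [-1.8, 8.1, -2.4]
gripper_width: 0.0125
gripper_force: 60.0
((np.float64(0.8696869387254131), np.float64(28.38046889217439), array([ 0.1625, -0.0168])), array([-1.8,  8.1, -2.4]))
```

```bash
python3 -m crank '[{"xyz":[-0.025,-0.01,0.014],"delta_rot":[0.16,0,0.29],"claw":0.95},{"xyz":[-0.05,-0.02,0.029],"delta_rot":[0.3,0,0.6],"claw":0.95},{"xyz":[-0.05,-0.02,0.029],"delta_rot":[0.3,0,0.6],"claw":0.95}]' 60
python3 - <<'E'
from h import *
print(here())
E
```

```text
time_s: 15.5
tcp_pos: [0.5194, 0.0781, 0.1171]
eef_rot: [133.1, -49.7, -55.9]
contact_force: [-1.3, 8.5, -2.4]
gripper_width: 0.0129
gripper_force: 60.0
((np.float64(0.8566817637116383), np.float64(27.68514428799213), array([ 0.1623, -0.0188])), array([-1.3,  8.5, -2.4]))
```

```bash
python3 -m crank '[{"xyz":[-0.025,-0.01,0.014],"delta_rot":[0.16,0,0.29],"claw":0.95},{"xyz":[-0.05,-0.02,0.029],"delta_rot":[0.3,0,0.6],"claw":0.95},{"xyz":[-0.05,-0.02,0.029],"delta_rot":[0.3,0,0.6],"claw":0.95}]' 60
python3 - <<'E'
from h import *
print(here())
E
```

```text
time_s: 15.88
tcp_pos: [0.5191, 0.0782, 0.1154]
eef_rot: [133.8, -50.1, -56.6]
contact_force: [-2.0, 8.3, -1.2]
gripper_width: 0.0127
gripper_force: 60.0
((np.float64(0.8438975122375865), np.float64(27.002538086370162), array([ 0.1622, -0.0208])), array([-2. ,  8.3, -1.2]))
```

```bash
python3 -m crank '[{"xyz":[-0.025,-0.01,0.014],"delta_rot":[0.16,0,0.29],"claw":0.95},{"xyz":[-0.04,-0.015,0.022],"delta_rot":[0.24,0,0.45],"claw":0.95},{"xyz":[-0.04,-0.015,0.022],"delta_rot":[0.24,0,0.45],"claw":0.95}]' 60
python3 - <<'E'
from h import *
print(here())
c=cap("top"); cv2.imwrite("pics/t5.png",cv2.resize(c["img"][160:220,245:305],None,fx=8,fy=8,interpolation=cv2.INTER_CUBIC))
E
```

```text
time_s: 16.25
tcp_pos: [0.5189, 0.0782, 0.1141]
eef_rot: [134.4, -50.4, -57.1]
contact_force: [-1.8, 7.6, -0.9]
gripper_width: 0.0127
gripper_force: 60.0
((np.float64(0.8344560283140507), np.float64(26.53714118509634), array([ 0.1622, -0.0223])), array([-1.8,  7.6, -0.9]))
```

View pics/t5.png

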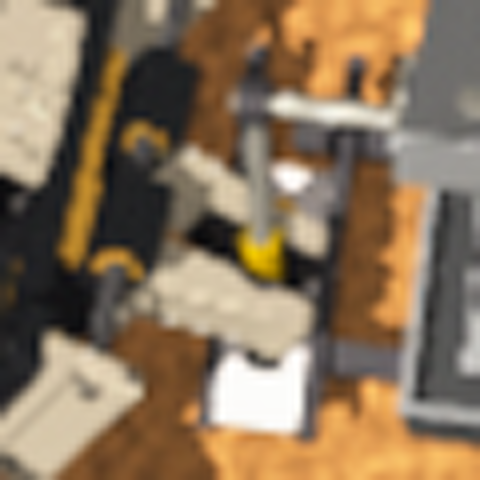

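The hole's edge shows beneath the finger at (265,355), and the foot is about 7 mm below the plate level with no contact force, so it is in the hole. I'll keep lowering gently until it bottoms out.

```bash
python3 -m crank '[{"xyz":[-0.025,-0.01,0.014],"delta_rot":[0.16,0,0.29],"claw":0.95},{"xyz":[-0.025,-0.01,0.014],"delta_rot":[0.16,0,0.29],"claw":0.95}]' 60
python3 - <<'E'
from h import *
print(here())
E
python3 -m crank '[{"xyz":[-0.025,-0.01,0.014],"delta_rot":[0.16,0,0.29],"claw":0.95},{"xyz":[-0.025,-0.01,0.014],"delta_rot":[0.16,0,0.29],"claw":0.95}]' 60
python3 - <<'E'
from h import *
print(here())
E
```

```text
time_s: 16.55
tcp_pos: [0.5186, 0.0782, 0.1133]
eef_rot: [134.8, -50.6, -57.4]
contact_force: [-1.9, 7.8, -0.4]
gripper_width: 0.0125
gripper_force: 60.0
((np.float64(0.8285047845757446), np.float64(26.343058831955602), array([ 0.1624, -0.0231])), array([-1.9,  7.8, -0.4]))
time_s: 16.8
tcp_pos: [0.5185, 0.0782, 0.1129]
eef_rot: [135.2, -50.9, -57.7]
contact_force: [-1.9, 8.1, 1.5]
gripper_width: 0.0126
gripper_force: 60.0
((np.float64(0.8252132893043138), np.float64(26.183349314336), array([ 0.1623, -0.0236])), array([-1.9,  8.1,  1.5]))
```

```bash
python3 -m crank '[{"xyz":[0,0,0],"delta_rot":[0,0,0],"claw":0.95},{"xyz":[0,0,0],"delta_rot":[0,0,0],"claw":0.95}]' 8
python3 -c "
from h import *
print(here())"
python3 -m crank '[{"xyz":[0,0,0],"delta_rot":[0,0,0],"claw":0.78},{"xyz":[0,0,0],"delta_rot":[0,0,0],"claw":0.7},{"xyz":[0,0,0],"delta_rot":[0,0,0],"claw":0.7},{"xyz":[0,0,0],"delta_rot":[0,0,0],"claw":0.7}]' 20
python3 - <<'E'
from h import *
print(r.get_state()["contact_force"].round(1))
c=cap("scene"); print("pivot at .825:",proj(c,W(.145*np.cos(.825),.17,.145*np.sin(.825))),"handle",proj(c,W(.2222*np.cos(.865),.055,.2222*np.sin(.865))))
cv2.imwrite("pics/s6.png",cv2.resize(c["img"][110:260,230:430],None,fx=4,fy=4,interpolation=cv2.INTER_CUBIC))
E
```

```text
time_s: 17.05
tcp_pos: [0.5181, 0.0773, 0.1129]
eef_rot: [135.0, -50.9, -57.5]
contact_force: [-2.9, 5.6, 0.1]
gripper_width: 0.0134
gripper_force: 8.0
((np.float64(0.8245833812064465), np.float64(26.31374805946069), array([ 0.1627, -0.0235])), array([-2.9,  5.6,  0.1]))
time_s: 17.55
tcp_pos: [0.5186, 0.0771, 0.1131]
eef_rot: [134.9, -50.9, -57.5]
contact_force: [0.4, 0.4, 0.2]
gripper_width: 0.0265
gripper_force: 0.0
[0.4 0.4 0.2]
pivot at .825: [352.4356401  163.12782119] handle [311.56371202 150.02787085]
```

View pics/s6.png

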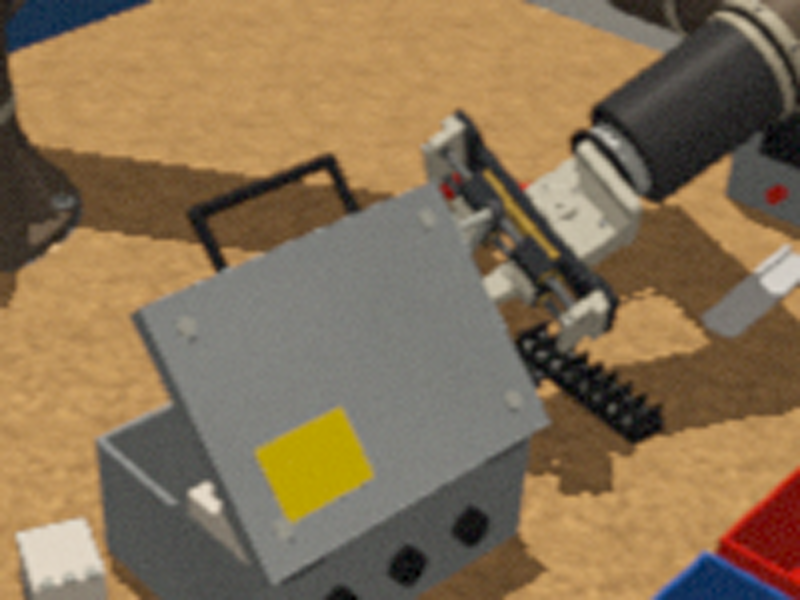

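The cover stands on the rod with the fingers open and no contact force. Its handle end is at (313,149), against a predicted (312,150). I'll back out along the tool axis.

```bash
python3 -m crank '[{"xyz":[0,0,-0.3],"delta_rot":[0,0,0],"claw":0.7},{"xyz":[0,0,-0.8],"delta_rot":[0,0,0],"claw":0.7},{"xyz":[0,0,-1.6],"delta_rot":[0,0,0],"claw":0.7},{"xyz":[0,0,-2.6],"delta_rot":[0,0,0],"claw":0.7},{"xyz":[0,0,-4],"delta_rot":[0,0,0],"claw":0.7},{"xyz":[0,0,-4],"delta_rot":[0,0,0],"claw":0.7},{"xyz":[0,0,-4],"delta_rot":[0,0,0],"claw":0.7}]'
python3 - <<'E'
from h import *
print(r.get_state()["contact_force"].round(1))
c=cap("top"); a=c["img"]; 
p=[proj(c,W(.145*np.cos(.825),.17,.145*np.sin(.825))),proj(c,W(.1624,.17,-.015))]; print(p)
cv2.imwrite("pics/t7.png",cv2.resize(a[140:240,230:350],None,fx=6,fy=6,interpolation=cv2.INTER_CUBIC))
E
```

```text
time_s: 18.48
tcp_pos: [0.5547, 0.1788, 0.1664]
eef_rot: [134.9, -50.8, -57.4]
contact_force: [-0.2, -1.2, -0.3]
gripper_width: 0.0264
gripper_force: 0.0
[-0.2 -1.2 -0.3]
[array([276.62665547, 173.17474882]), array([277.94757259, 203.6947    ])]
```

View pics/t7.png

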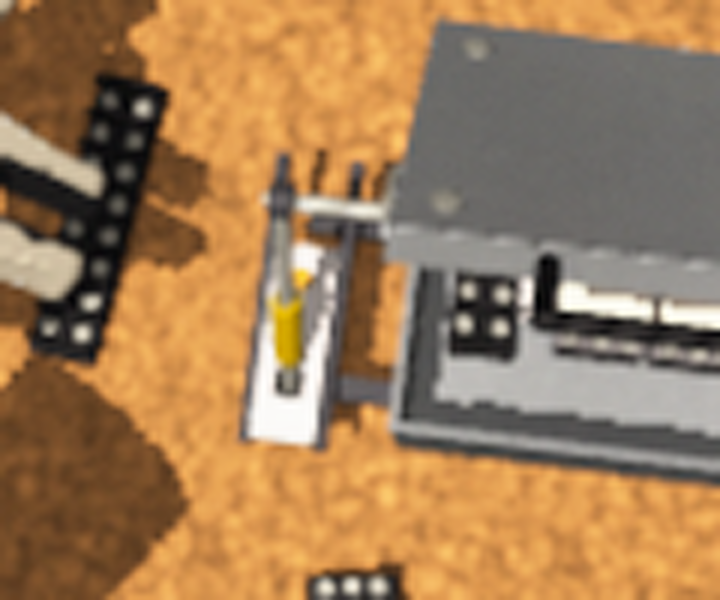

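The picture shows the foot in the dark hole at (288,382), with the cover propped and the gripper well clear. I'm handing the job in.

```bash
python3 -c "
from plant import job
print(job.close_job())"
```

```text
the job is handed in; nothing more can be done
None
```

The job is handed in (no verdict was returned): the cover rests on the prop rod at about 0.83 rad (estimated), with the foot seen down in the rail's hole, the robot clear, and no loose part knowingly touched.

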